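# Close the battery cover of the leak tester

### The arm

A 6-joint arm with a two-finger parallel gripper is mounted at the origin on a cart in front of the work surface, level with it; the furniture and walls round the work are solid. World frame = base frame: x ahead of the robot, y to its left, z up, the work surface at z = 0. Lengths are in m, angles in rad, forces in N, time in s.
With the tool pointing down it reaches from about 0.3 to 0.75 m from the base axis. Payload 8.5 kg.
Tool frame: the origin (TCP) lies on the centre line of the jaws, within the pads' length; the fingertips stand 14 mm ahead of it and the grasp point (between the pads) lies 5 mm behind it; z points along the fingers, y is the line along which they close (so a half turn about z gives the same grasp; the last joint's range is limited). The gripper opens to 85 mm and grips with 20 to 120 N. Pads are 22 mm wide; open, the fingers measure 114 mm over their backs; the gripper's body (76 mm by 85 mm) begins 54 mm behind the grasp point. The pads swing forward as they close: fully open they stand 13 mm farther back than shut.
Start: joints at [-1.51, 0.381, 1.297, -0, 1.464, -0.215], TCP at [0.15, -0.529, 0.245] pointing down, gripper open.
Joint ranges: [-3.11, 3.11], [-0.89, 2.33], [0.22, 2.48], [-1.42, 4.56], [0.17, 2.85], [-2.88, 2.88]. Speed limits (rad/s): [2.39, 2.39, 3.14, 3.14, 3.14, 3.14].

### API

Orientations are given as a unit quaternion [w, x, y, z].
In Python, from rig import read_state, viewer, finish_job gives the robot as it stands.
- The arm moves only by the tool step_arm, never from a script. Its argument "deltas" is one flat list of numbers, 7 for each row, row after row: the shift along the tool's x, y, z in units of 40 mm (1.0 is 40 mm), then the turn, a rotation vector about the tool's x, y, z in units of 6 degrees (1.0 is 6 degrees), then the opening, from 0 (shut) to 1 (fully open). A call has 1 to 20 rows; each row is the pose to reach, as a shift and turn from the pose commanded when the call began, along the tool's axes at that moment; what a row does not reach only later rows make up. A row lasts 1/12 s, in which the tool goes at most 41.7 mm and 7.16 degrees, less where a joint would pass 70% of its speed; a pose out of reach is approached as far as the arm can. A call with a gripper value outside its range is refused whole. The fingers move at their own pace and stop on an object; the grip force is fixed at half the most. Time passes only in rows, so rows that repeat a pose let the fingers close. It gives the time, the measured TCP pose, the force, the opening and the grip force at its end, in the units of the state.
- read_state(): the state, without advancing time (a new reading comes with each control period).
- viewer.read_camera(name): name is "side" or "top"; returns (picture, depth): 400x640x3 uint8, blue, green, red; 400x640 float32, m along the optical axis (not along the pixel's ray), 0 where there is no reading.
- viewer.calibration(name): a dict with "K" (3x3 intrinsics, pixels), "world_from_camera" (4x4, takes a point from camera to world coordinates). Camera axes: x right, y down, z forward; pixel columns grow to the right and rows downward; lengths in m; the calibration is good to about 2 mm. A picture is of the moment at which its call begins. calibration takes no time and is no camera call.
- finish_job(): hands the job in; it is judged then, once.
Trained networks look in the newest picture that a camera, given by its name, has taken for a name from the list of things; names that differ only in an ending like _2 or _b are one class to them, and where a whole thing is asked for, a point or a joint stands for the part that bears it (a point fixed in the world has none). Each returns a list of dicts, best first, with "conf" (0 to 1); they miss things now and then, are a little off and sometimes report something else, mostly with a low value. They report only what shows in the picture. A call takes as long as a camera call.
- viewer.find_in(camera, label): "position" ([x, y, z] in m, in world coordinates, good to about 4 mm: the middle of the surface that is visible of it).
- viewer.outline_of(camera, label): "region" (400x640 bool, what is visible of it).
- viewer.tip_of(camera, label): "position" ([x, y, z] in m, in world coordinates, good to about 4 mm: a listed point, or the origin of a listed thing).
The state is a dict: "clock": time; "q": joint angles; "joint_velocities": joint speeds; "joint_torque": joint torques, N m; "ee_pos": TCP position; "orientation": TCP orientation; "force": force on the tool from outside, world axes, zero at the start; "wrist_torque": the same for the moment, N m; "width": opening from 0.0 (shut) to 1.0 (fully open); "grasp_force": force on a finger pad.
Only numpy, scipy, OpenCV 4.12 (cv2) and the standard library are available. Lean on these libraries where they do the work, as an engineer would, in place of code of your own. Each camera call takes 0.05 s, during which the arm holds its last target. There are 200 camera calls.

### The job

The bench leak tester is getting fresh batteries. With a fingertip, press the battery that still stands up down into its well level with the other three, then fold the yellow cover over the batteries, press it flat and push it across until its edge is tucked fully home beneath the lip of the control section and it stays shut by itself. Only press and push: do not lift anything, do not shove the tester along the bench, and leave the other things on the bench alone.

Things in the scene. Friction and masses are not known exactly. Their poses are not given: they have to be found in the camera images.
- tester: bench leak tester, 3.2 kg, loose on rubber feet, 120 (x) x 220 (y) x 80 mm; origin at the centre of its underside, z up. Raised light-grey control section with display at y -115 to +4 mm (top 80 mm high; a hose port sticks out 28 mm at that end); battery deck at y -5 to +100 mm (top 58 mm high) with 4 round batteries, 26 mm across, in wells at x -15.5 / +15.5, y 40 / 70 mm.
- cell (a joint): height in m of the one battery not yet seated (tester x -15.5, y 40 mm): 0 = home, starts 0.012 to 0.024. It slides straight down its well with about 2 N of friction and stays where it is left. The other three are fixed in place, their ends 60 mm above the bench.
- cell_top (a point): centre of the top of that battery's small steel end knob; 61.5 mm above the bench when it is home (the 26 mm wide shoulder round the knob lies 1.5 mm lower)
- cover (a joint): angle in rad of the yellow cover on its hinge pin: 0 = flat over the batteries, 1.57 = upright; starts 1.85 to 2.25 = open, leaning outwards beyond the battery end (+y) of the tester. The hinge is stiff: the cover stays where it is left. Near 0 springs hold it off: see cover_slide.
- cover_slide (a joint): how far in m the hinge pin and cover have slid in their slots towards the lip (tester -y): 0 = back (start), 0.010 = home against a stop; 5 N of friction. Sprung contacts under the cover hold it about 0.1 rad open until it is pressed flat (about 5 N at the ridge); only while held flat does its tongue pass beneath the lip, which then keeps it down.
- cover_pin (a point): centre of the hinge pin, 64 mm above the bench, at tester y +92 mm at the start; the pin lies along tester x. The cover is 76 mm wide along the pin and 75 mm from pin to front wall, beyond which a tongue, 50 mm wide and 3 mm thick, sticks out 10.5 mm more. When flat, its outer face is 10 mm above the pin.
- cover_edge (a point): middle of the tip of the tongue, the cover's free edge, 85.5 mm from the pin; it must end beneath the lip. With the pin back it folds down 2.5 mm clear of the lip; if the cover is slid forward before it is flat, the tongue lands on top of the lip and the cover has to be slid back first.
- cover_ridge (a point): on the cover's outer face, middle of the foot of the thumb ridge on its hinge side, 53.5 mm from the pin; z out of the face, y towards the hinge. The ridge is 54 mm long along the pin, 3 mm thick, 4.5 mm high; between it and the hinge the face is flat and free for 50 mm, so a fingertip there can press the cover flat and push the ridge towards the lip.
- lip (a point): middle of the lower edge of the retaining lip, the overhanging edge of the control section: tester (0, 4, 65.5) mm; the lip runs along the whole tester x, overhangs 9 mm, its underside is 65.5 mm and its top 80 mm above the bench
- spent_cell_1: used battery, 26 mm across, 49.5 mm tall, standing loose on the bench; bystander; origin at the centre of its underside
- spent_cell_2: second used battery, the same; bystander
- driver: screwdriver with red handle, 200 mm long, lying; bystander
- highlighter: yellow highlighter pen, 135 mm long, lying; bystander
- nipple_1: brass hose nipple, 52 mm, lying; bystander
- nipple_2: brass hose nipple, 59 mm, lying; bystander
- nipple_3: brass hose nipple, 46 mm, lying; bystander
- mug: red travel mug with black lid, 164 mm tall; bystander
- tub_small: small white lidded tub, 64 mm across, 66 mm tall; bystander

How it is judged:
By the outcome, as a careful person would: the job done as asked, in the order asked, and still so for the second after the job is handed in, with the robot touching nothing.
It also fails if it takes over 45 s, if anything falls off the work surface, if the arm or the gripper's body presses on something with over 40 N, if the wrist force passes 120 N, or if a joint passes its speed limit or range.

## Working session

There is one attempt and no reset: what is moved stays moved. The work goes in short steps, Python scripts to look and compute and a tool call to move; the robot and the scene stay as the last step left them, time stands still between calls to the robot, and variables do not carry over. Pictures are saved under pics/ and viewed, at most 10 in all, crops included, and the job is handed in when it is done.

Besides the shell and the picture viewer there is one more tool, called after "Call:" in YAML: its name, and indented under it one key for each argument. step_arm: Moves the arm, as the interface text tells. Its arguments: {"type":"object","properties":{"deltas":{"type":"array","items":{"type":"number"}}},"required":["deltas"]}

```bash
mkdir -p pics
cat > h.py <<'E'
import numpy as np, cv2
from rig import read_state, viewer, finish_job
from scipy.spatial.transform import Rotation as R
np.set_printoptions(precision=4,suppress=True)
def rot(s=None):
    s=s or read_state(); q=s["orientation"]; return R.from_quat([q[1],q[2],q[3],q[0]]).as_matrix()
def cloud(cam,depth):
    c=viewer.calibration(cam);K=c["K"];T=np.array(c["world_from_camera"])
    v,u=np.mgrid[:400,:640]
    p=np.stack([(u-K[0][2])/K[0][0]*depth,(v-K[1][2])/K[1][1]*depth,depth],-1)
    return p@T[:3,:3].T+T[:3,3]
E
python3 - <<'E'
from h import *
s=read_state();print(s["clock"],s["ee_pos"],s["force"],s["width"]);print(rot(s))
ims=[]
for c in("top","side"):
    im,d=viewer.read_camera(c);ims.append(im);np.savez(f"pics/{c}0.npz",im=im,d=d)
    cv2.imwrite(f"pics/{c}0.png",im)
    for l in("tester","cell_top","cover_pin","cover_edge","cover_ridge","lip"):
        r=viewer.tip_of(c,l);print(c,l,[(np.array(a["position"]),round(a["conf"],2)) for a in r[:2]])
E
```

```text
0.0 [ 0.1497 -0.5289  0.2447] [0.2589 0.0555 0.0931] 1.003089055755979
[[ 0.9622  0.2722 -0.0001]
 [ 0.2722 -0.9622  0.0014]
 [ 0.0003 -0.0014 -1.    ]]
top tester [(array([ 0.4818,  0.066 , -0.0004]), 0.76), (array([ 0.4468, -0.1269,  0.0023]), 0.42)]
top cell_top [(array([0.4694, 0.1086, 0.0789]), 0.5)]
top cover_pin [(array([ 0.5201, -0.3557, -0.0004]), 0.74), (array([0.4855, 0.1618, 0.0631]), 0.67)]
top cover_edge [(array([0.4871, 0.1983, 0.1387]), 0.79)]
top cover_ridge [(array([0.4845, 0.1937, 0.1056]), 0.69)]
top lip [(array([0.4845, 0.0684, 0.0612]), 0.75)]
side tester [(array([0.4842, 0.0657, 0.0001]), 0.66)]
side cell_top [(array([0.4703, 0.1084, 0.0746]), 0.67), (array([ 0.535 , -0.1389, -0.0005]), 0.55)]
side cover_pin [(array([0.4817, 0.1582, 0.0625]), 0.62)]
side cover_edge [(array([0.4829, 0.1987, 0.1383]), 0.73)]
side cover_ridge [(array([0.4688, 0.1038, 0.0768]), 0.69), (array([0.4833, 0.1963, 0.1046]), 0.66)]
side lip [(array([0.4864, 0.0689, 0.0653]), 0.74), (array([ 0.6588, -0.3267, -0.0009]), 0.25)]
```

View pics/top0.png

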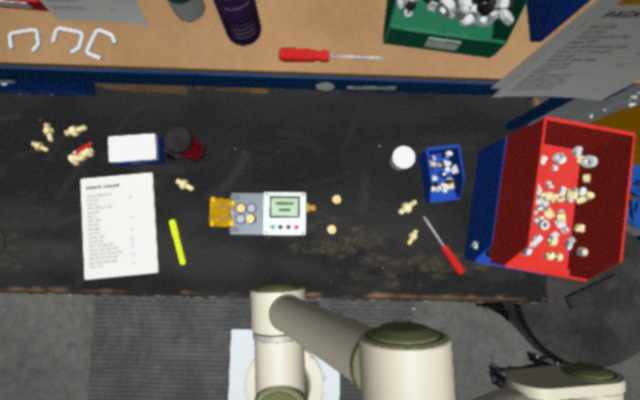

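View pics/side0.png

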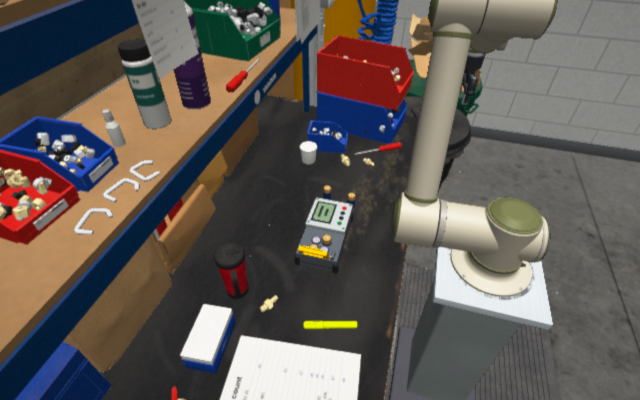

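Run:
```python
from h import *
for c in("top","side"):
    z=np.load(f"pics/{c}0.npz");im=z["im"];P=cloud(c,z["d"])
    hsv=cv2.cvtColor(im,cv2.COLOR_BGR2HSV)
    reg=(abs(P[...,0]-.48)<.12)&(abs(P[...,1]-.08)<.2)&(z["d"]>0)
    # control top plane at z~.08
    m=reg&(abs(P[...,2]-.08)<.005)&(P[...,1]<.068)
    rc=cv2.minAreaRect(P[m][:,:2].astype(np.float32)*1000);print(c,"ctl top",rc,np.median(P[m][:,2]),cv2.boxPoints(rc).tolist())
    y=reg&(hsv[...,0]>18)&(hsv[...,0]<38)&(hsv[...,1]>120)&(P[...,2]>.06)
    p=P[y];print("yellow",len(p),p.min(0),p.max(0))
    k=reg&(P[...,2]>.066)&(P[...,2]<.1)&(P[...,1]>.085)&(P[...,1]<.135)&~y
    p=P[k];print("cell",len(p),np.median(p,0),p.max(0),p.min(0))
```

```text
top ctl top ((488.5041198730469, 9.349864959716797), (118.1185302734375, 119.4333724975586), 1.2878835201263428) 0.08014184882523079 [[428.1175842285156, 67.72406005859375], [430.8019714355469, -51.67914962768555], [548.890625, -49.024330139160156], [546.206298828125, 70.37887573242188]]
yellow 625 [0.4483 0.1513 0.0612] [0.5241 0.2042 0.1405]
cell 76 [0.4717 0.1037 0.0781] [0.4834 0.1168 0.0826] [0.4605 0.0914 0.0674]
side ctl top ((484.7532958984375, 9.456222534179688), (119.22053527832031, 117.73619842529297), 0.639064371585846) 0.08078047890511969 [[424.4901428222656, 67.65579986572266], [425.8033142089844, -50.073081970214844], [545.0164794921875, -48.74335479736328], [543.7032470703125, 68.98552703857422]]
yellow 289 [0.4449 0.0947 0.0606] [0.5311 0.2057 0.1401]
cell 38 [0.4674 0.1109 0.0786] [0.4812 0.1207 0.0812] [0.4557 0.0943 0.0664]
```

The pictures show the tester at top-image px (270,214), its long axis nearly along world y. The raised cell is near px (237,208), and the open cover near px (220,212) leans to +y. The side view agrees (tester near px (325,232)), and the path to the tester is free. I'll move over the standing cell with the gripper shut.

Call:
step_arm:
  deltas: [12, -13.1, 1.15, 0, 0, -12.5, 0, 12, -13.1, 1.15, 0, 0, -12.5, 0, 12, -13.1, 1.15, 0, 0, -12.5, 0, 12, -13.1, 1.15, 0, 0, -12.5, 0, 12, -13.1, 1.15, 0, 0, -12.5, 0, 12, -13.1, 1.15, 0, 0, -12.5, 0, 12, -13.1, 1.15, 0, 0, -12.5, 0, 12, -13.1, 1.15, 0, 0, -12.5, 0, 12, -13.1, 1.15, 0, 0, -12.5, 0, 12, -13.1, 1.15, 0, 0, -12.5, 0, 12, -13.1, 1.15, 0, 0, -12.5, 0, 12, -13.1, 1.15, 0, 0, -12.5, 0, 12, -13.1, 1.15, 0, 0, -12.5, 0, 12, -13.1, 1.15, 0, 0, -12.5, 0, 12, -13.1, 1.15, 0, 0, -12.5, 0, 12, -13.1, 1.15, 0, 0, -12.5, 0, 12, -13.1, 1.15, 0, 0, -12.5, 0, 12, -13.1, 1.15, 0, 0, -12.5, 0, 12, -13.1, 1.15, 0, 0, -12.5, 0, 12, -13.1, 1.15, 0, 0, -12.5, 0]

```text
clock: 2.37
ee_pos: [0.4687, 0.1055, 0.1992]
orientation: [-0.0, 0.702, 0.712, -0.0]
force: [-0.4, -0.1, 0.1]
width: 0.0
grasp_force: 0.0
```

Call:
step_arm:
  deltas: [0, 0, 0.9, 0, 0, 0, 0, 0, 0, 1.8, 0, 0, 0, 0, 0, 0, 2.25, 0, 0, 0, 0, 0, 0, 2.4, 0, 0, 0, 0, 0, 0, 2.5, 0, 0, 0, 0, 0, 0, 2.6, 0, 0, 0, 0, 0, 0, 2.7, 0, 0, 0, 0, 0, 0, 2.7, 0, 0, 0, 0]

```text
clock: 3.03
ee_pos: [0.4693, 0.1054, 0.0918]
orientation: [0.001, 0.702, 0.712, 0.0]
force: [0.3, -0.7, -0.1]
width: -0.001
grasp_force: 0.0
```

Run:
```python
from h import *
im,d=viewer.read_camera("side");cv2.imwrite("pics/s1.png",cv2.resize(im[160:290,260:400],None,fx=4,fy=4,interpolation=cv2.INTER_CUBIC))
print(read_state()["force"])
```

```text
[ 0.8229  0.2644 -0.0712]
```

View pics/s1.png

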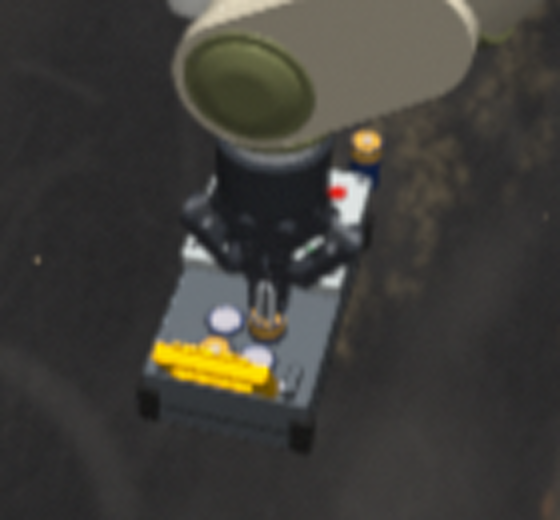

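The crop shows the fingertip right over the raised cell, at (267,325). I'll keep pressing slowly.

Call:
step_arm:
  deltas: [0, 0, 0.06, 0, 0, 0, 0, 0, 0, 0.12, 0, 0, 0, 0, 0, 0, 0.18, 0, 0, 0, 0, 0, 0, 0.24, 0, 0, 0, 0, 0, 0, 0.3, 0, 0, 0, 0, 0, 0, 0.34, 0, 0, 0, 0, 0, 0, 0.34, 0, 0, 0, 0]

```text
clock: 3.67
ee_pos: [0.4687, 0.1058, 0.0773]
orientation: [-0.0, 0.702, 0.712, -0.0]
force: [0.7, 0.1, 0.8]
width: 0.002
grasp_force: 0.0
```

Call:
step_arm:
  deltas: [0, 0, 0.03, 0, 0, 0, 0, 0, 0, 0.05, 0, 0, 0, 0, 0, 0, 0.05, 0, 0, 0, 0]

```text
clock: 3.92
ee_pos: [0.4687, 0.1058, 0.0756]
orientation: [-0.0, 0.702, 0.712, -0.0]
force: [-0.4, -0.3, 0.3]
width: 0.001
grasp_force: 0.0
```

Call:
step_arm:
  deltas: [0, 0, 0.02, 0, 0, 0, 0, 0, 0, 0.03, 0, 0, 0, 0, 0, 0, 0.03, 0, 0, 0, 0]

```text
clock: 4.17
ee_pos: [0.4689, 0.1058, 0.0753]
orientation: [0.0, 0.702, 0.712, 0.0]
force: [-3.1, -0.1, 10.7]
width: 0.0
grasp_force: 5.3
```

Run:
```python
from h import *
im,d=viewer.read_camera("side");cv2.imwrite("pics/s2.png",cv2.resize(im[205:270,290:360],None,fx=8,fy=8,interpolation=cv2.INTER_CUBIC))
print(read_state()["force"])
```

```text
[-2.4268  0.2222 10.2407]
```

View pics/s2.png

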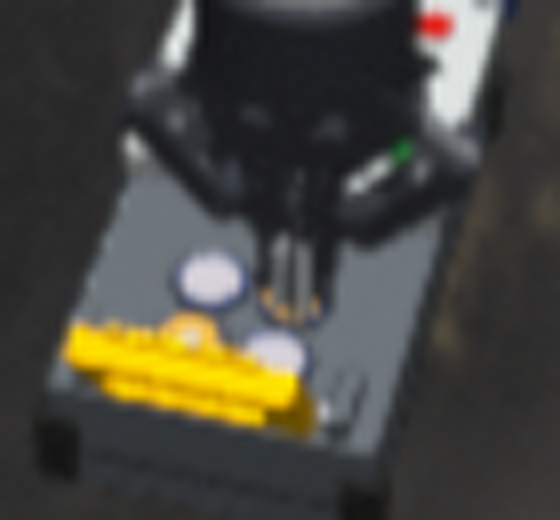

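The crop shows the cell's top level with its neighbours under the finger, at (292,300). The tip is at 61.3 mm with 10 N, so the cell is bottomed. Next I'll go up, over and behind the cover.

Call:
step_arm:
  deltas: [0, 0, -0.8, 0, 0, 0, 0, 0, 0, -1.8, 0, 0, 0, 0, 0, 0, -2.8, 0, 0, 0, 0, 0.4, 0.1, -3.2, 0, 0, 0, 0, 1.4, 0.2, -3.2, 0, 0, 0, 0, 2.4, 0.3, -3.2, 0, 0, 0, 0, 3.4, 0.4, -3.2, 0, 0, 0, 0, 3.6, 0.43, -3.0, 0, 0, 0, 0, 3.6, 0.43, -2.2, 0, 0, 0, 0, 3.6, 0.43, -1.4, 0, 0, 0, 0, 3.6, 0.43, -1.2, 0, 0, 0, 0, 3.6, 0.43, -1.2, 0, 0, 0, 0]

```text
clock: 5.22
ee_pos: [0.4831, 0.2494, 0.1206]
orientation: [-0.001, 0.702, 0.712, -0.002]
force: [-1.0, 0.6, 0.9]
width: -0.002
grasp_force: 0.0
```

Run:
```python
from h import *
s=read_state();print(s["ee_pos"],s["force"])
for c in("top","side"):
    im,d=viewer.read_camera(c)
    for l in("cell_top","cover_pin","cover_edge","cover_ridge","lip"):
        r=viewer.tip_of(c,l);print(c,l,[(np.array(a["position"]),round(a["conf"],2)) for a in r[:2]])
```

```text
[0.4831 0.2494 0.1206] [-1.0433  0.6351  0.9248]
top cell_top [(array([0.4701, 0.1066, 0.061 ]), 0.6)]
top cover_pin [(array([0.4899, 0.1557, 0.063 ]), 0.88), (array([ 0.6608, -0.328 ,  0.0027]), 0.39)]
top cover_edge [(array([0.486 , 0.1965, 0.1345]), 0.88)]
top cover_ridge [(array([0.4855, 0.1916, 0.1052]), 0.96), (array([ 0.4326, -0.374 ,  0.006 ]), 0.58)]
top lip [(array([0.4879, 0.0697, 0.0598]), 0.62)]
side cell_top [(array([0.4695, 0.1017, 0.0595]), 0.53)]
side cover_pin []
side cover_edge []
side cover_ridge []
side lip [(array([0.4889, 0.0668, 0.0617]), 0.82), (array([ 0.662 ,  0.3043, -0.0007]), 0.31)]
```

Call:
step_arm:
  deltas: [-0.4, 0, 0, 0, 0, 0, 0, -0.75, 0, 0, 0, 0, 0, 0, -0.85, 0, 0, 0, 0, 0, 0, -0.95, 0, -0.05, 0, 0, 0, 0, -1.05, 0, -0.12, 0, 0, 0, 0, -1.15, 0, -0.19, 0, 0, 0, 0, -1.25, 0, -0.26, 0, 0, 0, 0, -1.35, 0, -0.32, 0, 0, 0, 0, -1.45, 0, -0.38, 0, 0, 0, 0]

```text
clock: 6.57
ee_pos: [0.4849, 0.1917, 0.138]
orientation: [0.0, 0.702, 0.712, 0.0]
force: [0.5, 0.3, -0.7]
width: -0.001
grasp_force: 0.2
```

Run:
```python
from h import *
im,d=viewer.read_camera("top")
for l in("tester","cover_pin","cover_edge","cover_ridge","lip"):
        r=viewer.tip_of("top",l);print(l,[(np.array(a["position"]),round(a["conf"],2)) for a in r[:2]])
```

```text
tester [(array([0.4837, 0.0664, 0.0008]), 0.83), (array([0.4704, 0.1093, 0.0631]), 0.41)]
cover_pin [(array([0.4879, 0.1612, 0.0642]), 0.55), (array([ 0.6588, -0.3306, -0.0006]), 0.41)]
cover_edge [(array([0.4866, 0.1661, 0.1483]), 0.9)]
cover_ridge [(array([0.4859, 0.1787, 0.1154]), 0.84), (array([0.4705, 0.1073, 0.059 ]), 0.24)]
lip [(array([0.4872, 0.0679, 0.0611]), 0.95)]
```

Call:
step_arm:
  deltas: [-0.17, 0, -0.05, 0, 0, 0, 0, -0.33, 0, -0.1, 0, 0, 0, 0, -0.46, 0, -0.11, 0, 0, 0, 0, -0.6, 0, -0.12, 0, 0, 0, 0, -0.76, 0, -0.1, 0, 0, 0, 0, -0.93, 0, -0.08, 0, 0, 0, 0, -1.08, 0, -0.03, 0, 0, 0, 0, -1.23, 0, 0.02, 0, 0, 0, 0, -1.38, 0, 0.1, 0, 0, 0, 0, -1.51, 0, 0.18, 0, 0, 0, 0, -1.64, 0, 0.28, 0, 0, 0, 0, -1.76, 0, 0.39, 0, 0, 0, 0, -1.86, 0, 0.52, 0, 0, 0, 0, -1.95, 0, 0.65, 0, 0, 0, 0]

```text
clock: 8.03
ee_pos: [0.4861, 0.1134, 0.1113]
orientation: [0.0, 0.702, 0.712, 0.0]
force: [0.1, -0.5, 1.3]
width: -0.001
grasp_force: 0.3
```

Run:
```python
from h import *
for c in ("top","side"):
  im,d=viewer.read_camera(c)
  if c=="side": cv2.imwrite("pics/s3.png",cv2.resize(im[195:275,285:365],None,fx=7,fy=7,interpolation=cv2.INTER_CUBIC))
  for l in("tester","cover_pin","cover_edge","cover_ridge","lip"):
        r=viewer.tip_of(c,l);print(l,[(np.array(a["position"]),round(a["conf"],2)) for a in r[:2]])
```

```text
tester [(array([ 0.4822,  0.0642, -0.0019]), 0.93), (array([ 0.4017,  0.3251, -0.0014]), 0.22)]
cover_pin []
cover_edge [(array([ 0.4083, -0.4626,  0.0015]), 0.55), (array([0.4886, 0.0734, 0.0892]), 0.36)]
cover_ridge [(array([0.483 , 0.1108, 0.0945]), 0.44), (array([ 0.5312, -0.1381,  0.0004]), 0.4)]
lip [(array([0.4837, 0.0689, 0.0624]), 0.62)]
tester [(array([0.4853, 0.0684, 0.0006]), 0.58)]
cover_pin [(array([0.4816, 0.1583, 0.0656]), 0.55)]
cover_edge [(array([0.4834, 0.0736, 0.0871]), 0.66), (array([ 0.6633,  0.3046, -0.0012]), 0.5)]
cover_ridge [(array([0.487 , 0.1134, 0.0897]), 0.81)]
lip [(array([0.4882, 0.0678, 0.0645]), 0.77)]
```

View pics/s3.png

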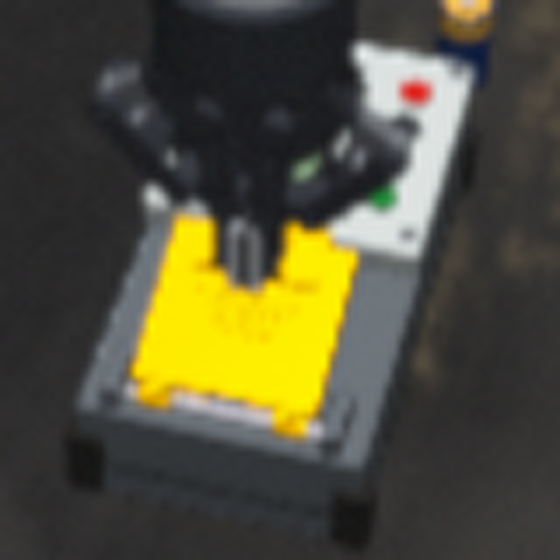

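The crop shows the cover nearly down (about 0.3 rad), with its front edge near (200,225) short of the control section and the pin back. The finger is beyond the ridge, so I'll move it to the hinge side of the ridge and press.

Call:
step_arm:
  deltas: [0, 0, -0.3, 0, 0, 0, 0, 0, 0, -0.5, 0, 0, 0, 0, 0.16, 0, -0.5, 0, 0, 0, 0, 0.32, 0, -0.5, 0, 0, 0, 0, 0.32, 0, -0.2, 0, 0, 0, 0, 0.32, 0, 0.1, 0, 0, 0, 0, 0.32, 0, 0.2, 0, 0, 0, 0, 0.32, 0, 0.3, 0, 0, 0, 0, 0.32, 0, 0.4, 0, 0, 0, 0, 0.32, 0, 0.48, 0, 0, 0, 0, 0.32, 0, 0.48, 0, 0, 0, 0]

```text
clock: 9.55
ee_pos: [0.486, 0.1267, 0.0923]
orientation: [0.0, 0.702, 0.712, -0.0]
force: [0.1, 0.5, 0.4]
width: -0.001
grasp_force: 0.1
```

Run:
```python
from h import *
print(read_state()["force"])
for c in ("top","side"):
  im,d=viewer.read_camera(c)
  for l in("cover_pin","cover_edge","cover_ridge","lip"):
        r=viewer.tip_of(c,l);print(l,[(np.array(a["position"]),round(a["conf"],2)) for a in r[:2]])
```

```text
[0.0752 0.5024 0.43  ]
cover_pin []
cover_edge [(array([0.4894, 0.0705, 0.0707]), 0.62)]
cover_ridge [(array([0.4857, 0.1039, 0.085 ]), 0.5)]
lip [(array([0.4881, 0.0697, 0.0637]), 0.7), (array([0.4837, 0.066 , 0.0001]), 0.56)]
cover_pin [(array([0.4779, 0.1601, 0.0664]), 0.68)]
cover_edge [(array([0.4849, 0.072 , 0.0717]), 0.56)]
cover_ridge [(array([0.4881, 0.1094, 0.0806]), 0.97), (array([0.4856, 0.072 , 0.0703]), 0.72)]
lip [(array([0.4896, 0.0682, 0.0632]), 0.56)]
```

Call:
step_arm:
  deltas: [0, 0, 0.04, 0, 0, 0, 0, 0, 0, 0.08, 0, 0, 0, 0, 0, 0, 0.11, 0, 0, 0, 0, 0, 0, 0.11, 0, 0, 0, 0]

```text
clock: 10.38
ee_pos: [0.486, 0.1265, 0.0881]
orientation: [0.0, 0.702, 0.712, -0.0]
force: [-0.6, -1.6, 2.3]
width: 0.002
grasp_force: 1.3
```

Call:
step_arm:
  deltas: [0, 0, 0.02, 0, 0, 0, 0, 0, 0, 0.03, 0, 0, 0, 0, 0, 0, 0.03, 0, 0, 0, 0]

```text
clock: 10.63
ee_pos: [0.4861, 0.1265, 0.0877]
orientation: [0.001, 0.702, 0.712, 0.0]
force: [-2.3, -4.2, 10.8]
width: -0.001
grasp_force: 5.7
```

Call:
step_arm:
  deltas: [0, 0, 0.01, 0, 0, 0, 0, -0.05, 0, 0.01, 0, 0, 0, 0, -0.1, 0, 0.01, 0, 0, 0, 0, -0.15, 0, 0.01, 0, 0, 0, 0, -0.2, 0, 0.01, 0, 0, 0, 0, -0.25, 0, 0.01, 0, 0, 0, 0, -0.25, 0, 0.01, 0, 0, 0, 0]

```text
clock: 11.22
ee_pos: [0.4863, 0.118, 0.0876]
orientation: [-0.0, 0.702, 0.712, 0.002]
force: [-2.1, 6.1, 12.9]
width: -0.001
grasp_force: 6.6
```

Run:
```python
from h import *
print(read_state()["force"])
for c in ("top","side"):
  im,d=viewer.read_camera(c)
  for l in("tester","cover_pin","cover_edge","cover_ridge","lip"):
        r=viewer.tip_of(c,l);print(l,[(np.array(a["position"]),round(a["conf"],2)) for a in r[:2]])
```

```text
[-2.1346  6.1357 12.8576]
tester [(array([0.4034, 0.3269, 0.0022]), 0.61), (array([0.4842, 0.0654, 0.0018]), 0.6)]
cover_pin [(array([ 0.4325, -0.3706,  0.0002]), 0.54)]
cover_edge [(array([0.4895, 0.0591, 0.0603]), 0.41)]
cover_ridge [(array([0.4873, 0.0909, 0.0752]), 0.67)]
lip [(array([0.4874, 0.0688, 0.063 ]), 0.66)]
tester [(array([0.4853, 0.0639, 0.0035]), 0.65)]
cover_pin [(array([0.4833, 0.1508, 0.0645]), 0.58)]
cover_edge [(array([0.4872, 0.0606, 0.0623]), 0.67), (array([ 0.6623, -0.326 , -0.0014]), 0.42)]
cover_ridge [(array([0.4815, 0.0948, 0.0745]), 0.88)]
lip [(array([0.4856, 0.0664, 0.0657]), 0.7)]
```

The tongue is going under the lip, carried by friction so far. I'll carry on to the ridge and the stop.

Call:
step_arm:
  deltas: [-0.06, 0, 0, 0, 0, 0, 0, -0.12, 0, 0, 0, 0, 0, 0, -0.18, 0, 0, 0, 0, 0, 0, -0.24, 0, 0, 0, 0, 0, 0, -0.28, 0, 0, 0, 0, 0, 0, -0.28, 0, 0, 0, 0, 0, 0]

```text
clock: 12.32
ee_pos: [0.4868, 0.1067, 0.0875]
orientation: [-0.0, 0.702, 0.712, 0.002]
force: [-0.6, 6.0, 10.8]
width: 0.002
grasp_force: 5.5
```

Call:
step_arm:
  deltas: [-0.03, 0, 0, 0, 0, 0, 0, -0.06, 0, 0, 0, 0, 0, 0, -0.06, 0, 0, 0, 0, 0, 0]

```text
clock: 12.57
ee_pos: [0.4868, 0.1044, 0.0874]
orientation: [-0.0, 0.702, 0.712, 0.002]
force: [-0.3, 6.8, 10.1]
width: -0.002
grasp_force: 5.2
```

Call:
step_arm:
  deltas: [-0.02, 0, 0, 0, 0, 0, 0, -0.04, 0, 0, 0, 0, 0, 0, -0.04, 0, 0, 0, 0, 0, 0]

```text
clock: 12.82
ee_pos: [0.4867, 0.1039, 0.0873]
orientation: [-0.001, 0.702, 0.712, 0.003]
force: [0.8, 14.3, 9.3]
width: -0.001
grasp_force: 9.8
```

Run:
```python
from h import *
print(read_state()["force"])
for c in ("top","side"):
  im,d=viewer.read_camera(c)
  for l in("tester","cover_pin","cover_edge","cover_ridge","lip"):
        r=viewer.tip_of(c,l);print(l,[(np.array(a["position"]),round(a["conf"],2)) for a in r[:2]])
```

```text
[ 0.8024 14.3004  9.3234]
tester [(array([0.4831, 0.064 , 0.0002]), 0.82)]
cover_pin []
cover_edge [(array([ 0.4044, -0.4614,  0.0041]), 0.23)]
cover_ridge [(array([ 0.4298, -0.3708,  0.0018]), 0.4)]
lip [(array([0.485 , 0.0688, 0.0629]), 0.69), (array([ 0.6639,  0.2998, -0.0032]), 0.26)]
tester [(array([0.4879, 0.0684, 0.0031]), 0.69), (array([ 0.6586, -0.3275, -0.0013]), 0.36)]
cover_pin [(array([0.4825, 0.1476, 0.0645]), 0.58)]
cover_edge [(array([0.486 , 0.0619, 0.0611]), 0.57)]
cover_ridge [(array([0.4862, 0.0978, 0.0762]), 0.79), (array([ 0.6597, -0.3266, -0.0011]), 0.56)]
lip [(array([0.4879, 0.0658, 0.0662]), 0.93)]
```

Call:
step_arm:
  deltas: [-0.01, 0, 0, 0, 0, 0, 0, -0.01, 0, 0, 0, 0, 0, 0]

```text
clock: 13.58
ee_pos: [0.4867, 0.1039, 0.0873]
orientation: [-0.001, 0.702, 0.712, 0.003]
force: [0.1, 16.8, 9.2]
width: 0.002
grasp_force: 10.0
```

At the stop: no motion, force rising. I'll back off and rise.

Call:
step_arm:
  deltas: [0.03, 0, -0.01, 0, 0, 0, 0, 0.04, 0, -0.1, 0, 0, 0, 0, 0.04, 0, -0.8, 0, 0, 0, 0, 0, 0, -1.7, 0, 0, 0, 0, 0, 0, -2.7, 0, 0, 0, 0, 0, -1, -3.4, 0, 0, 0, 0, 0, -2, -3.4, 0, 0, 0, 0, 0, -3, -3.4, 0, 0, 0, 0, 0, -3, -3.4, 0, 0, 0, 0]

```text
clock: 14.33
ee_pos: [0.3596, 0.1003, 0.222]
orientation: [-0.002, 0.702, 0.712, -0.001]
force: [-0.6, 0.5, 0.6]
width: -0.003
grasp_force: 0.0
```

Run:
```python
from h import *
s=read_state();print(s["ee_pos"],s["force"])
ims=[]
for c in ("top","side"):
  im,d=viewer.read_camera(c);P=cloud(c,d)
  cr=im[180:250,200:320] if c=="top" else im[180:280,280:370]
  ims.append(cv2.resize(cr,(600,350) if c=="top" else (400,444),interpolation=cv2.INTER_CUBIC))
  hsv=cv2.cvtColor(im,cv2.COLOR_BGR2HSV)
  y=(hsv[...,0]>18)&(hsv[...,0]<38)&(hsv[...,1]>120)&(P[...,2]>.06)&(abs(P[...,0]-.48)<.06)&(P[...,1]>.06)&(P[...,1]<.2)
  p=P[y];print("yellow",len(p),np.percentile(p,[1,50,99],axis=0))
  f=p[(abs(p[:,1]-.12)<.02)];A=np.c_[f[:,1],np.ones(len(f))];print("slope",np.linalg.lstsq(A,f[:,2],rcond=None)[0][0])
  for l in("tester","cover_pin","cover_edge","cover_ridge","lip"):
        r=viewer.tip_of(c,l);print(l,[(np.array(a["position"]),round(a["conf"],2)) for a in r[:2]])
cv2.imwrite("pics/t9.png",ims[0]);cv2.imwrite("pics/s9.png",ims[1])
```

```text
[0.3596 0.1003 0.222 ] [-0.5813  0.5486  0.5664]
yellow 700 [[0.4494 0.0717 0.0664]
 [0.486  0.1072 0.0741]
 [0.5229 0.1452 0.0803]]
slope -0.02331739597909354
tester [(array([0.4833, 0.0683, 0.0014]), 0.74), (array([ 0.5317, -0.139 ,  0.0003]), 0.29)]
cover_pin [(array([0.4861, 0.1491, 0.0661]), 0.69), (array([ 0.5237, -0.358 , -0.003 ]), 0.42)]
cover_edge [(array([0.4838, 0.0949, 0.0749]), 0.71), (array([0.4918, 0.0583, 0.0593]), 0.69)]
cover_ridge [(array([0.4856, 0.092 , 0.0757]), 0.92)]
lip [(array([0.4871, 0.068 , 0.0603]), 0.6)]
yellow 586 [[0.4463 0.0692 0.064 ]
 [0.4829 0.1133 0.0746]
 [0.5207 0.1506 0.0797]]
slope -0.03382737744887615
tester [(array([ 0.4856,  0.0713, -0.0014]), 0.73)]
cover_pin [(array([0.481 , 0.1479, 0.0656]), 0.78), (array([ 0.4481, -0.1208,  0.0011]), 0.48)]
cover_edge [(array([0.4877, 0.0578, 0.0605]), 0.68)]
cover_ridge [(array([0.4868, 0.0965, 0.0769]), 0.63)]
lip [(array([0.4872, 0.0702, 0.0651]), 0.65)]
```

View pics/t9.png

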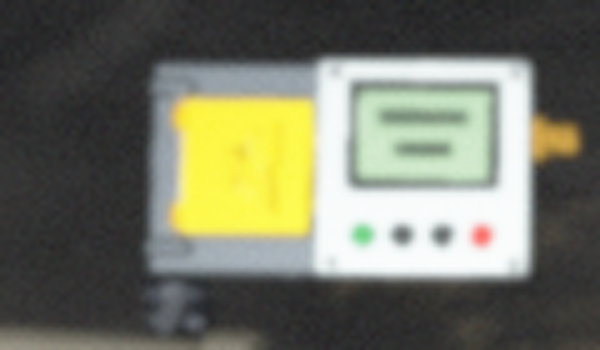

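View pics/s9.png

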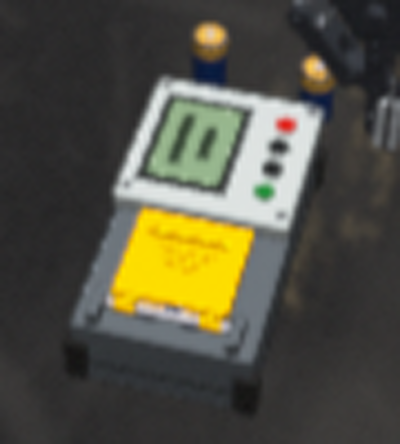

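Both crops show the cover flat with the robot clear. Its front is against the control section (top crop x≈315; side crop (190,215)) with the tongue under the lip. The tester has not moved, so I'm handing in.

```bash
python3 -c "
from rig import finish_job
print(finish_job())"
```

```text
the job is handed in; nothing more can be done
None
```

The raised battery is pressed home, level with the other three. The yellow cover is folded flat, slid against its stop with the tongue under the lip, and it stayed shut once the arm was clear; the job is handed in, but no verdict came back.

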